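# Pin the sampler turret and hold the bracket level over its mount

### The job

Put the red lock pin fully home through the blue turret and the white bracket while the bracket lies in its cradle, and let go of the pin. Then pinch the bracket's rib at the balance point, lift it, and finish still holding it level and steady over the mount, turret hole over the blue post and tail over the orange post, about 30 mm clear of the post tops, so that a colleague can start the screws. Do not set it down or let go, and leave the black pin, the amber bottle, the beaker and the jar where they are.

Things in the scene. Friction and masses are not known exactly. Their poses are not given: they have to be found in the camera images.
- bracket: White flat bar 270 (x) x 36 x 14 thick, about 0.42 kg, in the cradle, underside 30 above the bench. Origin: centre of its underside; z up. On top an aluminium grip rib, 12 thick, 30 tall, x = -105 to +60, made to be pinched from above. 12.5 vertical through hole at x = +100; orange dot at the tail, x = -122. With turret and pin it balances at x = +40 (within 6), not at its middle.
- turret: Blue saddle, 60 x 62 x 16 plate with two 10 deep cheeks straddling the bar loosely, 0.24 to 0.37 kg; it rides loose on the bar, its hole over the bar's hole. Origin: centre of the plate's underside (on the bar's top face); x along the bar, z up. 12.5 through hole in the middle, mouth 16 above the origin, 2 chamfer. Plate plus bar: 30 thick.
- lock_pin: Pin with a RED knob, upright in the rack, 30 g. Origin: centre of its foot; z up its axis. Shank diameter 10, 28 long, tapered foot; collar diameter 20, from 28 to 32 above the foot; knob diameter 14, from 32 to 56. Fully home, the collar sits on the turret and the foot is 2 above the bar's underside.
- black_pin: Spare pin with a BLACK knob, same size as the red one; stays in the rack. Origin: centre of its foot. The two pins may be in either hole.
- rack: White pin rack, 120 (x) x 50 (y) x 34 tall, fixed; origin: centre of its underside. Two 12.5 holes at x = -36 and +36, 30 deep. The collars rest on its top, the pins' feet are 6 above the bench.
- cradle: Grey cradle, fixed: base plate 190 x 90 x 8 and two plastic rests, 30 long, at x = -75 and +45, that carry the bar at height 30, with 6 high side lips beside the bar. Origin: centre of the underside below the middle of the bar; its x axis is the bar's x.
- mount: The fixture: grey fixed plate 250 (x) x 80 (y) x 12 with two upright posts, both with their tops 60 above the bench. Origin: centre of its underside. Wide BLUE post, diameter 44, at x = +100; slim ORANGE post, diameter 24, at x = -100.
- bracket_hole (a point): centre of the bar's pin hole at the bar's underside (bar x = +100)
- bracket_tail (a point): point on the bar's underside near its orange dot (bar x = -100)
- balance (a point): nominal balance point of bracket + turret + pin: bar x = +40, on the bar's top face (14 above its underside, at the foot of the rib); axes as the bar's. The rib there is free for the fingers (the turret's edge is at bar x = +70).
- blue_post (a point): top centre of the blue post, for the turret end
- orange_post (a point): top centre of the orange post, for the tail end
- amber_bottle: Bystander, leave alone: amber reagent bottle, diameter 54, 100 tall. Origin: underside.
- beaker: Bystander, leave alone: clear glass beaker, diameter 60, 80 tall. Origin: underside.
- vial_jar: Bystander, leave alone: small jar with white cap and label, diameter 48, 60 tall. Origin: underside.

How it is judged:
On the way, in this order (a step that is already met when the one before it is completed fails the run):
1. the red pin is fully home through turret and bracket, the bracket still in its cradle, the pin let go (horizontal distance between lock_pin and bracket_hole below 0.006 m and z of lock_pin in the frame of bracket between -0.004 and 0.006 m and horizontal distance between turret and bracket_hole below 0.007 m and z of turret in the frame of bracket below 0.019 m and angle between the z axis of lock_pin and the z axis of bracket, either way round below 0.2 rad and distance between bracket and cradle below 0.037 m and contact force between the fingers and lock_pin below 0.1 N), for 0.2 s.
2. the bracket is lifted clear of the cradle, level (z of bracket in the frame of cradle above 0.05 m and angle between bracket's own z axis and vertical below 0.12 rad and contact force between bracket and cradle below 0.1 N), for 0.2 s.
At the end, for the whole second after the job is handed in: Pinched by the rib within 18 mm of the balance site along the bar (12 mm across), carried by the fingers alone: underside 12 to 60 mm above the post tops, level within 5 degrees, at rest, hole and tail point within 15 mm of their posts' axes; turret seated, red pin home through both (horizontal distance between lock_pin and bracket_hole below 0.006 m and z of lock_pin in the frame of bracket between -0.004 and 0.006 m and horizontal distance between turret and bracket_hole below 0.007 m and z of turret in the frame of bracket below 0.019 m and angle between the z axis of lock_pin and the z axis of bracket, either way round below 0.2 rad and angle between bracket's own z axis and vertical below 0.09 rad and horizontal distance between bracket_hole and blue_post below 0.015 m and horizontal distance between bracket_tail and orange_post below 0.015 m and height (world z) of bracket_hole between 0.072 and 0.12 m and height (world z) of bracket_tail between 0.072 and 0.12 m and linear speed of bracket below 0.02 m/s and angular speed of bracket below 0.1 rad/s and contact force between the fingers and bracket above 3 N and contact force between each of bracket, turret and mount below 0.3 N and contact force between the arm and turret below 0.5 N and x of the grasp point in the frame of balance between -0.018 and 0.018 m and y of the grasp point in the frame of balance between -0.012 and 0.012 m); the arm keeps its last pose, push and grip.
It fails at once if the black pin is pulled from its place or a bystander is moved (distance of black_pin from where it was at the start of the episode above 0.02 m or distance of any of amber_bottle, beaker, vial_jar from where it was at the start of the episode above 0.04 m).
It also fails if it takes over 67 s, if anything falls off the work surface, if the arm or the gripper's body presses on something with over 40 N, if the wrist force passes 120 N, or if a joint passes its speed limit or range.

### The arm

A 6-joint arm with a two-finger parallel gripper is mounted at the origin on the work surface. World frame = base frame: x ahead of the robot, y to its left, z up, the work surface at z = 0. Lengths are in m, angles in rad, forces in N, time in s.
With the tool pointing down it reaches from about 0.35 to 0.975 m from the base axis. Payload 7.1 kg.
Tool frame: the origin (TCP) lies at the very end of the fingers, on their centre line; the grasp point (between the pads) lies 19 mm behind it (robot.grip_depth is the z of the grasp point in the tool frame, in m); z points along the fingers, y is the line along which they close (so a half turn about z gives the same grasp; the last joint's range is limited). The gripper opens to 88 mm and grips with 3 to 60 N. Pads are 20 mm wide; open, the fingers measure 115 mm over their backs; the gripper's body (75 mm by 178 mm) begins 61 mm behind the grasp point.
Start: joints at [1.228, 0.423, 1.63, -0, 1.089, -0.019], TCP at [0.199, 0.593, 0.223] pointing down, gripper open.
Joint ranges: [-3, 3], [-0.9, 2.11], [0.09, 2.58], [-1.31, 4.45], [0.11, 2.69], [-2.54, 2.54]. Speed limits (rad/s): [2.39, 2.39, 3.01, 3.14, 3.14, 3.14].

### API

Orientations are given as a 3x3 rotation matrix whose columns are the frame's x, y, z axes.
In Python, from rig import robot gives the robot as it stands. Calls block until the motion is done:
- robot.move_to(position, orientation): joint-space move of the TCP to a pose.
- robot.servo_line(position, vel=0.15, attitude=None): straight line of the TCP; attitude=None keeps the orientation; vel is the mean speed in m/s.
- robot.movej(angles): joint-space move.
- robot.move_gripper(opening, effort=None): finger opening in m; effort is the grip in N (None keeps the last); returns when the fingers have stopped.
- robot.dwell(seconds).
- robot.ik(position, orientation): joint angles nearest the present ones, or None.
- robot.capture(name): name is "scene" or "top"; returns a dict with "frame" (400x640x3 uint8, red, green, blue), "mtx" (3x3 intrinsics, pixels), "extrinsics" (4x4, takes a point from world to camera coordinates). Camera axes: x right, y down, z forward; pixel columns grow to the right and rows downward; lengths in m; the calibration is good to about 2 mm. A picture is of the moment at which its call begins. There is no depth.
A pose or a line that the arm cannot do raises robot.IKError and nothing moves.
- robot.hand_in(): hands the job in; it is judged then, once.
Trained networks look in a picture, given as the dict that the camera call returned (one of the last four; its "shot" number tells which), for a name from the list of things; names that differ only in an ending like _2 or _b are one class to them, and where a whole thing is asked for, a point or a joint stands for the part that bears it (a point fixed in the world has none). Each returns a list of dicts, best first, with "p" (0 to 1); they miss things now and then, are a little off and sometimes report something else, mostly with a low value. They report only what shows in the picture. A call takes as long as a camera call.
- robot.search_frame(label, picture): "rect" ([left, top, right, bottom] in pixels, round what is visible of it).
- robot.regions_of(label, picture): "pixels" (400x640 bool, what is visible of it) and "rect" ([left, top, right, bottom] in pixels, round what is visible of it).
Readings, each from a call of its own:
- robot.get_time(): time.
- robot.get_q(): joint angles.
- robot.get_qvel(): joint speeds.
- robot.get_effort(): joint torques, N m.
- robot.get_tcp_pos(): TCP position.
- robot.get_tool_rot(): TCP orientation.
- robot.get_ft_force(): force on the tool from outside, world axes, zero at the start.
- robot.get_wrist_torque(): the same for the moment, N m.
- robot.get_width(): finger opening in m.
- robot.get_grasp_force(): force on a finger pad.
Only numpy, scipy, OpenCV 4.12 (cv2) and the standard library are available. Lean on these libraries where they do the work, as an engineer would, in place of code of your own. Each camera call takes 0.05 s, during which the arm holds its last target. There are 200 camera calls.

## Working session

There is one attempt and no reset: what is moved stays moved. The work goes in short steps, each a Python script; the robot and the scene stay as the last script left them, time stands still between calls to the robot, and variables do not carry over. Pictures are saved under pics/ and viewed, at most 10 in all, crops included, and the job is handed in when it is done.

```bash
ls; mkdir -p pics
python3 - <<'E'
from rig import robot
import cv2,numpy as np
for n in("top","scene"):
    c=robot.capture(n); cv2.imwrite(f"pics/{n}0.png",c["frame"][:,:,::-1]); print(n,c["mtx"].round(1).tolist(),c["extrinsics"].round(3).tolist())
    for l in ["bracket","turret","lock_pin","black_pin","rack","cradle","mount","amber_bottle","beaker","vial_jar"]:
        print(l,[(d["rect"],round(d["p"],2)) for d in robot.search_frame(l,c)[:2]])
print(robot.get_time())
E
```

```text
pics
top [[402.9, 0.0, 312.4], [0.0, 402.9, 200.9], [0.0, 0.0, 1.0]] [[0.006, -1.0, 0.02, 0.018], [-0.994, -0.009, -0.106, 0.555], [0.106, -0.019, -0.994, 1.023], [0.0, 0.0, 0.0, 1.0]]
bracket [([365.9, 201.5, 467.8, 234.9], 0.6)]
turret [([366.3, 208.0, 391.9, 237.4], 0.68)]
lock_pin []
black_pin [([315.2, 205.0, 324.6, 211.5], 0.38)]
rack [([309.2, 173.6, 332.8, 219.4], 0.95), ([314.3, 175.1, 322.3, 183.1], 0.74)]
cradle [([382.6, 196.8, 455.6, 240.5], 0.57)]
mount [([165.5, 176.2, 261.6, 234.3], 0.85)]
amber_bottle [([241.2, 130.6, 265.6, 155.8], 0.84)]
beaker [([359.8, 132.7, 382.6, 158.9], 0.78)]
vial_jar [([304.2, 242.2, 323.2, 260.4], 0.74)]
scene [[480.5, 0.0, 315.3], [0.0, 480.5, 196.3], [0.0, 0.0, 1.0]] [[0.128, 0.992, -0.012, -0.081], [0.828, -0.113, -0.55, -0.445], [-0.547, 0.061, -0.835, 1.482], [0.0, 0.0, 0.0, 1.0]]
bracket [([148.3, 174.7, 258.5, 215.0], 0.6)]
turret [([232.2, 165.4, 259.7, 197.1], 0.64)]
lock_pin []
black_pin [([306.2, 177.6, 313.5, 194.9], 0.63)]
rack [([298.4, 182.2, 332.0, 231.4], 0.61), ([312.0, 206.0, 321.7, 216.4], 0.36)]
cradle [([168.9, 194.7, 247.6, 223.8], 0.98), ([244.2, 233.9, 276.0, 268.2], 0.55)]
mount [([373.6, 160.7, 476.9, 207.4], 0.79)]
amber_bottle [([386.2, 223.3, 410.2, 256.5], 0.96), ([165.0, 192.7, 247.8, 226.1], 0.64)]
beaker [([245.9, 232.4, 277.3, 271.8], 0.91)]
vial_jar [([302.9, 133.6, 325.2, 165.1], 0.81)]
1.1
```

Run:
```python
import cv2,numpy as np
a=cv2.imread("pics/top0.png")[120:270,150:480]; b=cv2.imread("pics/scene0.png")[120:280,140:490]
a=cv2.resize(a,(800,364),interpolation=3);b=cv2.resize(b,(800,366),interpolation=3)
cv2.imwrite("pics/a.png",a);cv2.imwrite("pics/b.png",b)
```

```text
(no output)
```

View pics/a.png

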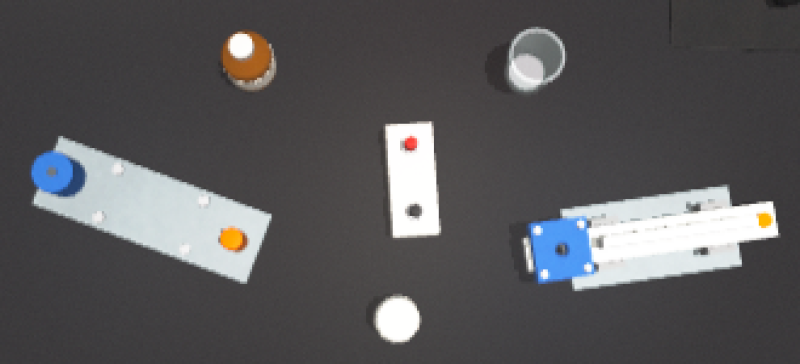

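View pics/b.png

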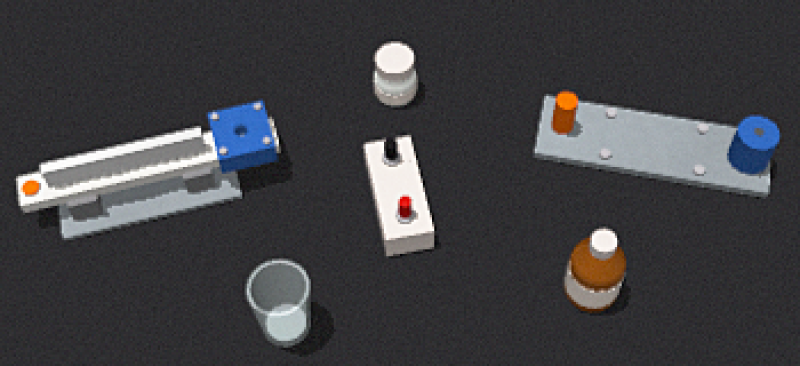

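The top view shows the red pin at about (319,179), the black pin at (321,207), the turret hole at (382,223), the tail dot at (465,211), the blue post at (171,191) and the orange post at (246,219). Next I'll measure these points with colour blobs in both cameras.

```bash
cat > h.py <<'E'
from rig import robot
import cv2,numpy as np
def plane(c,uv,z):
    K,E=c["mtx"],c["extrinsics"];R,t=E[:3,:3],E[:3,3]
    o=-R.T@t; d=R.T@np.linalg.inv(K)@np.array([uv[0],uv[1],1.]); return (o+d*(z-o[2])/d[2])
def proj(c,p):
    q=c["mtx"]@(c["extrinsics"][:3,:3]@np.array(p)+c["extrinsics"][:3,3]); return q[:2]/q[2]
def warp(c,cx,cy,z,half,mm=0.5):
    "metric image of plane z: column=-y, row=-x"
    n=int(2*half/mm*1000); s=mm/1000
    w=np.float32([[cx+half,cy+half,z],[cx+half,cy-half,z],[cx-half,cy-half,z],[cx-half,cy+half,z]])
    M=cv2.getPerspectiveTransform(np.float32([proj(c,p) for p in w]),np.float32([[0,0],[n,0],[n,n],[0,n]]))
    return cv2.warpPerspective(c["frame"],M,(n,n),flags=cv2.INTER_CUBIC)
def blobs(c,lo,hi,amin=8):
    h=cv2.cvtColor(c["frame"],cv2.COLOR_RGB2HSV); m=cv2.inRange(h,np.array(lo),np.array(hi))
    n,_,st,ce=cv2.connectedComponentsWithStats(m)
    return [(ce[i],st[i]) for i in range(1,n) if st[i][4]>=amin]
E
python3 - <<'E'
from h import *
cs={n:robot.capture(n) for n in("top","scene")}
for n,c in cs.items():
    print(n)
    for nm,lo,hi,z in [("red",(0,150,80),(6,255,255),.05),("red2",(174,150,80),(180,255,255),.05),("orange",(9,170,150),(20,255,255),.06),("blue",(100,120,60),(125,255,255),.06)]:
        for ce,st in blobs(c,lo,hi): print(nm,ce.round(1),st.tolist(),plane(c,ce,z).round(4))
t=[]
for n,c in cs.items():
    for nm,uv in (("T",(381.8,222.7)),("B",(171.5,191.4)),("O",(245.7,218.6)),("R",(319.1,179))):
        p=plane(cs["top"],uv,.06); t.append(warp(c,p[0],p[1],.06,.045,.45))
im=np.vstack([np.hstack(t[:4]),np.hstack(t[4:])])[:,:,::-1].copy()
for i in range(4):
    for j in range(2): cv2.drawMarker(im,(i*200+100,j*200+100),(0,255,0),0,8,1)
    print(plane(cs["top"],[(381.8,222.7),(171.5,191.4),(245.7,218.6),(319.1,179)][i],.06).round(4))
cv2.imwrite("pics/w.png",im)
E
```

```text
top
red [335.9 108.1] [317, 101, 38, 15, 361] [ 0.7988 -0.0375  0.05  ]
red [318.9 179. ] [317, 177, 5, 5, 20] [0.61   0.0063 0.05  ]
orange [252.9 144.5] [242, 134, 19, 18, 156] [0.6961 0.1764 0.06  ]
orange [245.4 218.3] [241, 214, 10, 9, 72] [0.5065 0.1911 0.06  ]
blue [228.4  41.2] [227, 39, 4, 6, 20] [0.973  0.2468 0.06  ]
blue [237.5  41.4] [236, 39, 4, 6, 19] [0.9731 0.2231 0.06  ]
blue [246.5  41.5] [245, 39, 4, 6, 20] [0.9732 0.1994 0.06  ]
blue [255.6  41.8] [254, 39, 4, 6, 20] [0.9729 0.1756 0.06  ]
blue [264.5  42. ] [263, 40, 4, 5, 20] [0.9726 0.152  0.06  ]
blue [273.5  42. ] [272, 40, 4, 5, 20] [0.973  0.1283 0.06  ]
blue [228.5  51. ] [227, 49, 4, 5, 16] [0.9462 0.2459 0.06  ]
blue [237.5  51.4] [236, 49, 4, 5, 17] [0.9456 0.2222 0.06  ]
blue [246.5  51.2] [245, 49, 4, 5, 18] [0.9463 0.1987 0.06  ]
blue [255.5  51.6] [254, 49, 4, 6, 19] [0.9456 0.175  0.06  ]
blue [264.4  51.9] [263, 50, 4, 5, 17] [0.9453 0.1517 0.06  ]
blue [273.4  51.9] [272, 50, 4, 5, 17] [0.9457 0.1281 0.06  ]
blue [228.1  60.5] [226, 59, 5, 4, 15] [0.9202 0.2461 0.06  ]
blue [237.3  60.6] [236, 5
[... 2226 characters left out ...]
 347, 6, 7, 32] [0.9572 0.1747 0.06  ]
blue [439.5 348.5] [437, 346, 6, 6, 32] [0.9572 0.1984 0.06  ]
blue [415.3 351.6] [413, 349, 6, 6, 29] [0.9568 0.1511 0.06  ]
blue [403.1 353.2] [400, 350, 7, 7, 32] [0.9567 0.1275 0.06  ]
blue [467.9 358.9] [465, 356, 7, 7, 38] [0.9832 0.2462 0.06  ]
blue [455.4 360.7] [452, 358, 7, 7, 35] [0.9834 0.222  0.06  ]
blue [431.  364.1] [428, 361, 7, 7, 34] [0.9834 0.1749 0.06  ]
blue [443.4 362.5] [440, 360, 7, 6, 33] [0.9836 0.1987 0.06  ]
blue [418.6 365.8] [416, 363, 6, 7, 34] [0.9835 0.151  0.06  ]
blue [406.5 367.5] [404, 365, 6, 6, 32] [0.9835 0.1277 0.06  ]
[ 0.498  -0.1531  0.06  ]
[0.573  0.3786 0.06  ]
[0.5057 0.1903 0.06  ]
[0.6082 0.0061 0.06  ]
```

View pics/w.png

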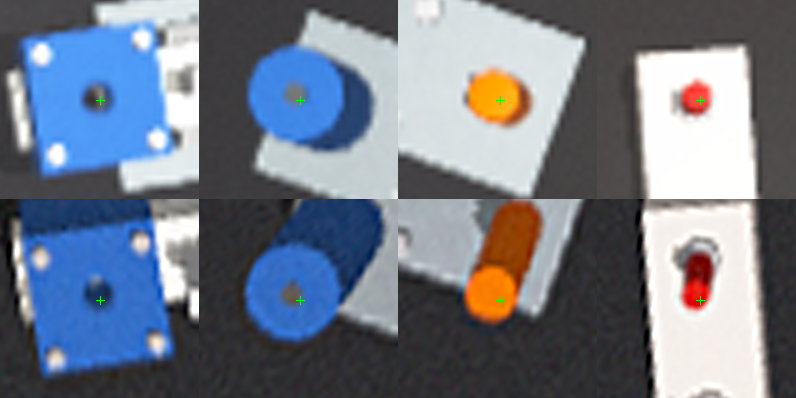

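The warps show the turret screws, both post tops and the red knob clearly, and the cameras agree to about 2 mm. The posts measure 200.3 mm apart, as they should. Positions: turret hole (0.498, -0.153), red pin (0.609, 0.007), blue post (0.5757, 0.381), orange post (0.5075, 0.193). Next is the grasp.

```bash
cat >> h.py <<'E'
T=np.array([.4982,-.1530]);RP=np.array([.6090,.0070]);B=np.array([.5757,.381]);O=np.array([.5075,.1927])
def rot(a,flip=False):
    "tool pointing down, closing axis y at world angle a"
    y=np.array([np.cos(a),np.sin(a),0])*(-1 if flip else 1); z=np.array([0,0,-1.]); return np.column_stack([np.cross(y,z),y,z])
def best(p,a):
    "the half-turn choice with the smaller last joint"
    c=[(abs(q[5]),f) for f in(0,1) if (q:=robot.ik(p,rot(a,f))) is not None]; return rot(a,min(c)[1])
E
python3 - <<'E'
from h import *
c=robot.capture("top");s=robot.capture("scene")
ds=plane(s,(153,201.5),.044)
dt=[plane(c,ce,.044) for ce,st in blobs(c,(8,100,120),(28,255,255),6) if ce[0]>440]
print("dot",ds,dt)
for d in [ds]+dt: v=T-d[:2]; print(np.linalg.norm(v),np.degrees(np.arctan2(v[1],v[0])))
a=np.radians(98.4)
R=best([*RP,.1],a); print(R.round(2).tolist())
for p in ([*RP,.04],[*T,.1],[*T,.066]): print(robot.ik(p,R))
for p,an in (([*(T-.06*np.array([np.cos(a),np.sin(a)])),.047],a+np.pi/2),([*((B+O)/2+.04*(B-O)/.2),.107],np.arctan2(*(B-O)[::-1])+np.pi/2)):
    print([robot.ik(p,rot(an,f)) for f in(0,1)])
robot.move_gripper(.045,20)
robot.move_to([*RP,.12],R)
robot.servo_line([*RP,.0405],vel=.08)
print(robot.get_ft_force())
print(robot.move_gripper(0.0,20),robot.get_width(),robot.get_grasp_force(),robot.get_ft_force())
robot.servo_line([*RP,.13],vel=.1)
print(robot.get_width(),robot.get_time())
E
```

```text
dot [ 0.53122855 -0.3722392   0.044     ] [array([ 0.53271015, -0.37311613,  0.044     ])]
0.22171313325856515 98.56722748998227
0.22280498053204326 98.91038625903076
[[0.99, 0.15, 0.0], [0.15, -0.99, 0.0], [0.0, -0.0, -1.0]]
[-8.04643594e-03  6.49448753e-01  1.75540657e+00 -4.44089210e-16
  7.36737335e-01  1.41614223e+00]
[-3.20798334e-01  4.56319297e-01  1.93753021e+00 -4.44089210e-16
  7.47743150e-01  1.10339034e+00]
[-3.20798334e-01  5.15883712e-01  1.94897229e+00 -4.44089210e-16
  6.76736656e-01  1.10339034e+00]
[None, array([-4.18325684e-01,  5.78045091e-01,  1.89010075e+00, -4.44089210e-16,
        6.73446813e-01, -5.64933341e-01])]
[array([ 5.10402464e-01,  5.89679421e-01,  1.65684905e+00, -4.44089210e-16,
        8.95064186e-01, -2.28369899e+00]), array([ 5.10402464e-01,  5.89679421e-01,  1.65684905e+00, -4.44089210e-16,
        8.95064186e-01,  8.57893659e-01])]
[ 1.20050251 -0.43481615 -0.36974196]
False 0.013387519299054655 20.000245571136475 [-0.77634431 -0.31951038  2.79249848]
0.01359190742471294 7.4583
```

Run:
```python
from h import *
R=robot.get_tool_rot()
robot.move_to([*T,.13],R); robot.servo_line([*T,.106],vel=.08); robot.dwell(.3)
print(robot.get_tcp_pos(),robot.get_ft_force())
t=[]
for n in("top","scene"):
    c=robot.capture(n); u,v=proj(c,[*T,.07]).astype(int)
    t.append(cv2.resize(c["frame"][v-35:v+35,u-35:u+35],(400,400),interpolation=cv2.INTER_CUBIC))
    for ce,st in blobs(c,(0,140,60),(7,255,255),4):
        if abs(ce[0]-u)<40 and abs(ce[1]-v)<40: print(n,ce,st.tolist(),plane(c,ce,.087))
    print(u,v)
cv2.imwrite("pics/ins.png",np.hstack(t)[:,:,::-1])
```

```text
[ 0.49844372 -0.15307468  0.10635025] [ 0.9649298   0.13955439 -0.68456315]
382 222
scene [273.14285714 139.85714286] [272, 136, 4, 8, 14] [ 0.41861713 -0.07574339  0.087     ]
scene [275.4 136.2] [274, 136, 4, 2, 5] [ 0.40772568 -0.06930442  0.087     ]
scene [246.4516129  157.74193548] [244, 151, 5, 16, 31] [ 0.46512941 -0.143307    0.087     ]
scene [238.32183908 160.97701149] [231, 154, 14, 15, 87] [ 0.47222156 -0.16295166  0.087     ]
243 173
```

View pics/ins.png

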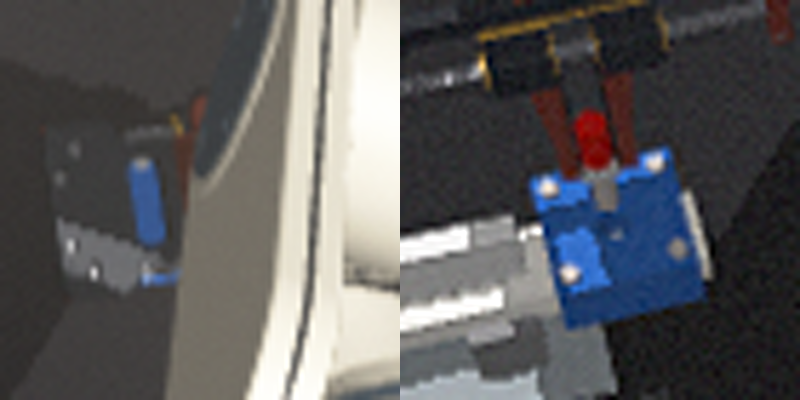

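The scene crop shows the pin hanging between the fingers just above the turret. Its foot is near pixel (244.2,174.2), and the mean of the four plate screws is near (245.2,176.1). I'll check these against each other, then insert with force monitoring.

Run:
```python
from h import *
c=robot.capture("scene")
print(plane(c,(245.2,176.1),.061),plane(c,(244.2,174.0),.0723),T)
f0=robot.get_ft_force(); z=.100
while z>=.0655:
    robot.servo_line([*T,z],vel=.04); f=robot.get_ft_force()-f0
    print(round(z,4),robot.get_tcp_pos().round(4),f.round(1))
    if abs(f[2])>15 or np.linalg.norm(f[:2])>12: break
    z-=.0025
print(robot.get_time())
```

```text
[ 0.49953105 -0.15140432  0.061     ] [ 0.50143636 -0.15235598  0.0723    ] [ 0.4982 -0.153 ]
0.1 [ 0.4979 -0.1529  0.0996] [-1.  -1.   0.6]
0.0975 [ 0.4981 -0.153   0.0973] [-0.3 -0.7  0.1]
0.095 [ 0.4981 -0.153   0.0949] [-0.4  0.2 -0.1]
0.0925 [ 0.4981 -0.153   0.0923] [-0.3 -0.5  0.4]
0.09 [ 0.4981 -0.153   0.0898] [0.2 1.1 1.2]
0.0875 [ 0.4981 -0.153   0.0873] [-0.6  0.9  0.2]
0.085 [ 0.4981 -0.153   0.0848] [ 0.6 -0.4  1.1]
0.0825 [ 0.4981 -0.153   0.0823] [-0.3  0.5  1.2]
0.08 [ 0.4981 -0.153   0.0798] [-0.5  0.2  0.5]
0.0775 [ 0.4981 -0.153   0.0773] [-0.  -0.3  0.8]
0.075 [ 0.4981 -0.153   0.0748] [0.3 0.  1.2]
0.0725 [ 0.498  -0.153   0.0723] [-0.6  0.2  0. ]
0.07 [ 0.498  -0.153   0.0698] [0.  0.2 1.4]
0.0675 [ 0.4981 -0.153   0.0673] [0.  0.4 0.7]
12.7083
```

Run:
```python
from h import *
f0=robot.get_ft_force()
for z in (.0665,.0658,.0651):
    robot.servo_line([*T,z],vel=.03); f=robot.get_ft_force()-f0; print(z,robot.get_tcp_pos().round(4),f.round(1))
    if abs(f[2])>8: break
robot.move_gripper(.030); robot.dwell(.2)
robot.servo_line([*T,.16],vel=.12)
t=[]
robot.move_to([.40,.0,.25],robot.get_tool_rot())
print(robot.get_time())
for n in("top","scene"):
    c=robot.capture(n); u,v=proj(c,[*T,.07]).astype(int)
    t.append(cv2.resize(c["frame"][v-45:v+45,u-45:u+45],(400,400),interpolation=cv2.INTER_CUBIC))
    for ce,st in blobs(c,(0,140,60),(6,255,255),4):
        if abs(ce[0]-u)<20 and abs(ce[1]-v)<20: print(n,ce,st.tolist(),plane(c,ce,.08))
    for ce,st in blobs(c,(8,100,120),(28,255,255),6): print("dot",n,ce,plane(c,ce,.044))
    for ce,st in blobs(c,(100,120,60),(125,255,255),300): print("blue",n,ce,plane(c,ce,.06))
cv2.imwrite("pics/home.png",np.hstack(t)[:,:,::-1])
```

```text
0.0665 [ 0.4983 -0.153   0.0666] [ 0.1 -0.5  1.5]
0.0658 [ 0.4983 -0.1528  0.0661] [-1.4  1.6  6.1]
0.0651 [ 0.4983 -0.1526  0.0656] [-1.2  4.2  6.6]
15.9083
top [383.10526316 221.57894737] [381, 220, 5, 4, 19] [ 0.49973098 -0.15251959  0.08      ]
dot top [252.26903553 144.04568528] [0.70128891 0.18021359 0.044     ]
dot top [465.09677419 210.29032258] [ 0.53258143 -0.37291451  0.044     ]
dot top [245.80952381 218.28571429] [0.50750855 0.1923717  0.044     ]
blue top [380.95454545 222.35123967] [ 0.49885704 -0.1509515   0.06      ]
scene [243.48648649 172.21621622] [241, 168, 6, 9, 37] [ 0.50176226 -0.15301013  0.08      ]
dot scene [282.6  38.3] [-0.01113828 -0.01641204  0.044     ]
dot scene [297.6  48.7] [0.04212665 0.0233615  0.044     ]
dot scene [290.16666667  50.33333333] [0.04622001 0.00082391 0.044     ]
dot scene [386.52201258 168.50943396] [0.51115094 0.19175243 0.044     ]
dot scene [152.75675676 201.40540541] [ 0.53088133 -0.37282485  0.044     ]
dot scene [400.22556391 235.58646617] [0.69837277 0.18315996 0.044     ]
blue scene [246.05319149 180.28191489] [ 0.51134878 -0.15007585  0.06      ]
blue scene [469.37142857 182.73571429] [0.5900131  0.37169809 0.06      ]
```

View pics/home.png

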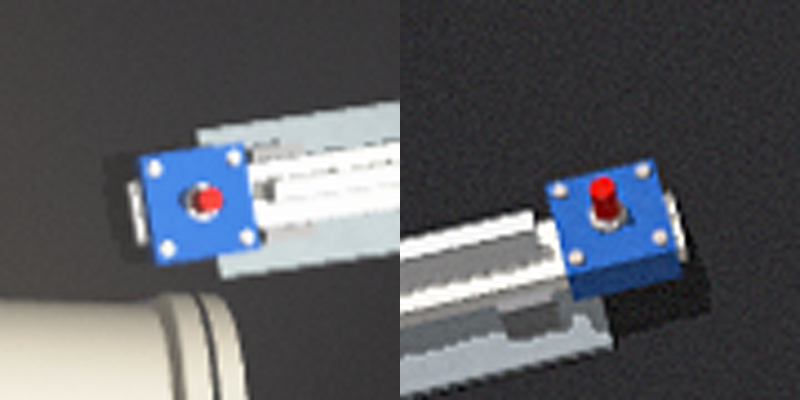

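The crops show the red pin home, with its collar flat on the turret plate and the bracket still in its cradle. Now I'll pinch and lift.

Run:
```python
from h import *
a=np.radians(98.7); d=np.array([np.cos(a),np.sin(a)]); H=np.array([.4985,-.1528])
P=H-.06*d; R=rot(a+np.pi/2,1)
robot.move_gripper(.045)
robot.move_to([*P,.16],R); robot.servo_line([*P,.049],vel=.08)
f0=robot.get_ft_force(); m0=robot.get_wrist_torque()
robot.move_gripper(0.0,55); print(robot.get_width(),robot.get_grasp_force(),(robot.get_ft_force()-f0).round(1))
robot.servo_line([*P,.06],vel=.03); robot.servo_line([*P,.125],vel=.06); robot.dwell(.5)
print((robot.get_ft_force()-f0).round(2),(robot.get_wrist_torque()-m0).round(3),robot.get_width(),robot.get_tcp_pos(),robot.get_time())
c=robot.capture("scene"); cv2.imwrite("pics/lift.png",cv2.resize(c["frame"][60:260,100:360],(780,600),interpolation=2)[:,:,::-1])
for ce,st in blobs(c,(8,100,120),(28,255,255),6): print("dot",ce,plane(c,ce,.044+.076))
```

```text
0.01161934042084634 55.00010669231415 [1.1 0.3 1.8]
[-0.06  0.52 -6.81] [-0.055  0.004 -0.064] 0.01172389237804592 [ 0.50758703 -0.21211362  0.1249552 ] 22.5833
dot [200.45454545 147.09090909] [ 0.44525147 -0.24545969  0.12      ]
dot [194.66666667 152.5       ] [ 0.45967102 -0.25875713  0.12      ]
dot [386.43312102 168.47770701] [0.56537859 0.17135286 0.12      ]
dot [142.73170732 182.6097561 ] [ 0.53004669 -0.37282972  0.12      ]
dot [400.32183908 235.5862069 ] [0.73772606 0.16382486 0.12      ]
```

View pics/lift.png

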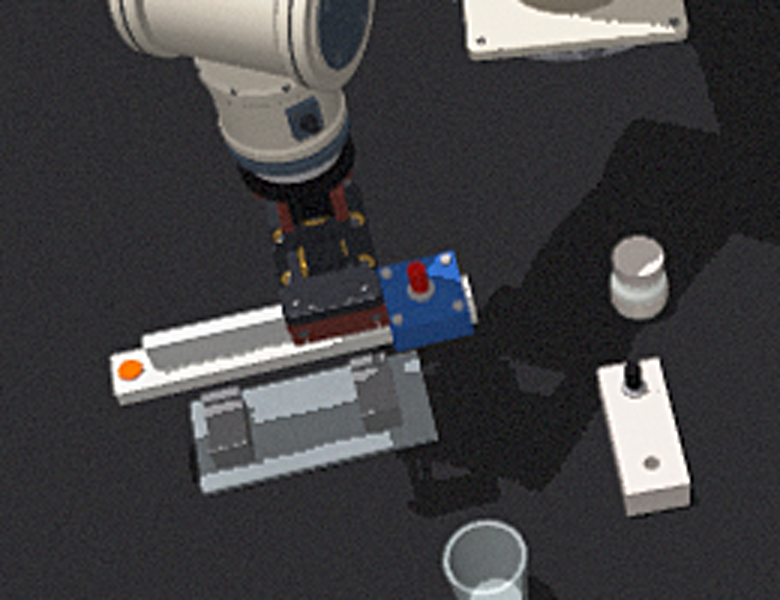

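The bracket is lifted and level: the dot matches its expected position to 1 mm. The finger hardware looks close to the turret edge, so I'll zoom in.

Run:
```python
from h import *
c=robot.capture("scene"); cv2.imwrite("pics/z.png",cv2.resize(c["frame"][135:185,185:265],(800,500),interpolation=2)[:,:,::-1])
a=np.radians(98.7); d=np.array([np.cos(a),np.sin(a)]); H=np.array([.4985,-.1528]); n=np.array([d[1],-d[0]])
for nm,x,y,z in (("tur edge near top",-30,31,.136),("edge far",-30,-31,.136),("pad foot near+",-50,6,.125),("pad near+10",-50,14,.125),("pad -10",-70,14,.125),("rib end top",-40,0,.150),("body +37",-22.5,40,.205)):
    p=H+d*x/1000+n*y/1000; print(nm,((proj(c,[*p,z])-[185,135])*10).round())
```

```text
tur edge near top [445. 350.]
edge far [396. 141.]
pad foot near+ [346. 314.]
pad near+10 [352. 341.]
pad -10 [264. 362.]
rib end top [366. 215.]
body +37 [436. 179.]
```

View pics/z.png

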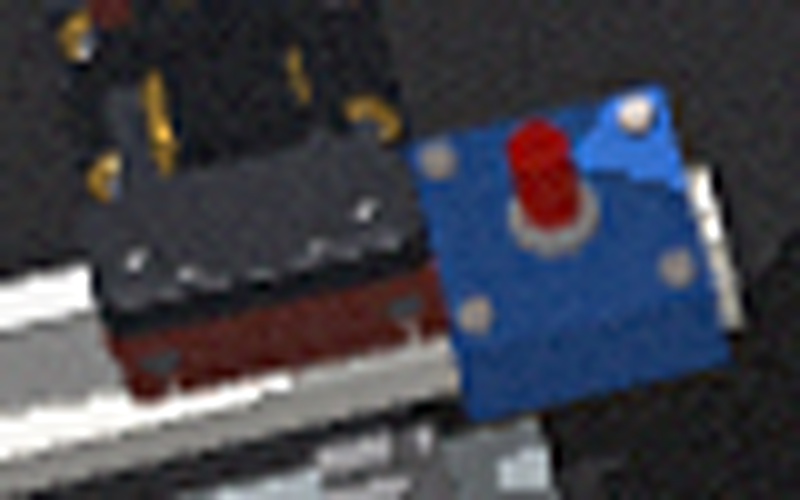

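The dark-red edge matches the projection of the gripper body, which sits 80 mm above the tips, so nothing touches the turret. Now I'll carry the bracket to the mount.

Run:
```python
from h import *
d=(B-O)/np.linalg.norm(B-O); a=np.arctan2(d[1],d[0]); P=(B+O)/2+.04*d; R=rot(a+np.pi/2,1)
p=robot.get_tcp_pos(); robot.servo_line([p[0],p[1],.165],vel=.08)
robot.servo_line([*P,.165],vel=.12,attitude=R); robot.servo_line([*P,.111],vel=.05); robot.dwell(.6)
print(robot.get_tcp_pos(),P,robot.get_width(),robot.get_ft_force(),robot.get_wrist_torque(),robot.get_time())
Z=.092+.014
for n in("top","scene"):
    c=robot.capture(n)
    for ce,st in blobs(c,(8,100,120),(28,255,255),6): print("dot",n,ce,st[4],plane(c,ce,Z))
    for ce,st in blobs(c,(0,140,60),(6,255,255),6): print("red",n,ce,st[4],plane(c,ce,.092+.046))
print("expect dot",B-.222*d)
u,v=proj(c,[*P,.1]).astype(int); cv2.imwrite("pics/end.png",cv2.resize(c["frame"][v-70:v+70,u-93:u+93],(797,600),interpolation=2)[:,:,::-1])
```

```text
[0.55519465 0.32448012 0.1109869 ] [0.5552216 0.3244592] 0.011586485676575659 [ 0.24589954  0.44067073 -6.86520606] [-0.12350367  0.11544545  0.01865027] 29.8083
dot top [252.30541872 143.96059113] 203 [0.68603281 0.17184326 0.106     ]
dot top [250.41860465 219.97674419] 43 [0.49970874 0.17222768 0.106     ]
red top [335.84383562 108.10684932] 365 [ 0.76823859 -0.03054587  0.138     ]
dot scene [448.66666667 127.5       ] 6 [0.45451479 0.35013362 0.106     ]
dot scene [469.  139.5] 6 [0.4978452  0.38738979 0.106     ]
dot scene [446.77777778 141.44444444] 9 [0.49643182 0.33351424 0.106     ]
dot scene [380.54054054 149.2972973 ] 37 [0.49835708 0.17306224 0.106     ]
dot scene [386.55319149 169.32624113] 141 [0.55777253 0.1748433  0.106     ]
dot scene [400.22180451 235.57894737] 266 [0.73043714 0.16722302 0.106     ]
red scene [447.66666667 108.16666667] 6 [0.42093949 0.35005822 0.138     ]
red scene [454.94444444 123.61111111] 18 [0.47133141 0.35323076 0.138     ]
red scene [457.5        119.83333333] 6 [0.46063749 0.36258235 0.138     ]
red scene [475.04545455 125.77272727] 22 [0.48433369 0.39775065 0.138     ]
red scene [462.7739726  161.19863014] 146 [0.58157293 0.33867968 0.138     ]
red scene [307.65176909 301.09683426] 537 [ 0.85952602 -0.04227732  0.138     ]
expect dot [0.50010011 0.17226894]
```

View pics/end.png

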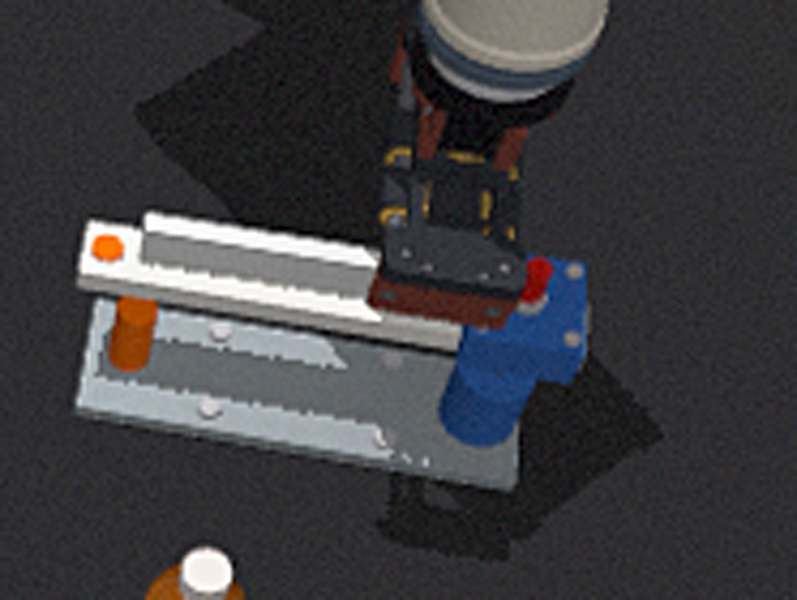

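The bracket is level over the mount. The tail dot measures (0.4997, 0.1722) against an expected (0.5001, 0.1723). The pin is still home and the bracket is clear of both posts, so I'm handing in.

```bash
python3 -c "
from rig import robot
print(robot.hand_in(), robot.get_time())"
```

```text
the job is handed in; nothing more can be done
the job is handed in; nothing more can be done
```

The job is handed in (the rig returned no verdict): the red pin is home and released, and the bracket is pinched at the balance point and held level about 32 mm above the posts, its tail within 1 mm of target by camera, at about 30 s of the 67 s allowed.

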